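# Weigh the grinding stone on the two-pan balance

## Task

A 300 g grinding stone lies in one pan of the bench balance. Gently set the 200 g and the 100 g brass weights (the largest and the middle one of the three) upright, side by side, in the empty pan, so that the beam comes level and stays so. Leave the stone in its pan and the smallest weight standing on the table.

Things in the scene. Friction and masses are not known exactly. Their poses are not given: they have to be found in the camera images.
- empty_pan: the balance's empty pan, a flat round steel dish of 46 mm floor radius, rim 55 mm in radius, 6 mm high. Origin: centre of its floor; y axis along the beam to the other pan. It stays horizontal: floor 96 mm over the table at the start, 85 when level, 74 at its lowest; it gives way under a push of 3 N. The two weights fit side by side, centres 20 to 25 mm either side of its centre, along x
- stone_pan: the equal pan that carries the stone; origin: centre of its floor, 240 mm from the empty pan's centre along the beam; 74 mm above the table at the start
- beam (a joint): tilt of the balance beam in rad: 0 is level, about -0.09 (its stop) at the start with the stone's side down, +0.09 the other stop. A weak spring centres it: a difference of 10 g between the pans tilts it about 0.024 rad. It settles in about a second. The stone and weights have exactly the masses told
- stone_center (a point): centre of the grey oval grinding stone, 55 x 89 x 40 mm, 300 g, lying in the stone's pan; not to be moved out
- weight_200_center (a point): centre (half-way up) of the largest of the three upright brass weights, 200 g: round body 32 mm across, 29 mm high, with neck and 20 mm knob on top, 44 mm high in all; loose, z axis up. It stands free on the table before the balance; the three change places from start to start. Grasp it across the body
- weight_100_center (a point): centre (half-way up) of the middle of the three upright brass weights, 100 g: round body 25 mm across, 25 mm high, with neck and 15 mm knob on top, 37 mm high in all; loose, z axis up. It stands free on the table before the balance; the three change places from start to start. Grasp it across the body
- weight_50_center (a point): centre (half-way up) of the smallest of the three upright brass weights, 50 g: round body 19 mm across, 20 mm high, with neck and 12 mm knob on top, 29 mm high in all; loose, z axis up. It stands free on the table before the balance; the three change places from start to start. Not needed
Not all that is in view belongs to the job. What is shaped like the part that bears weight_200_center but green or purple is not meant.

How it is judged:
By the outcome, as a careful person would: the job done as asked, in the order asked, and still so for the second after the job is handed in, with the robot touching nothing.
It also fails if it takes over 51 s, if anything falls off the work surface, if the arm or the gripper's body presses on something with over 40 N, if the wrist force passes 120 N, or if a joint passes its speed limit or range.

## Robot

A 6-joint arm with a two-finger parallel gripper is mounted at the origin on the work surface; the furniture and walls round the work are solid. World frame = base frame: x ahead of the robot, y to its left, z up, the work surface at z = 0. Lengths are in m, angles in rad, forces in N, time in s.
With the tool pointing down it reaches from about 0.15 to 0.775 m from the base axis. Payload 6.1 kg.
Tool frame: the origin (TCP) lies at the very end of the fingers, on their centre line; the grasp point (between the pads) lies manip.grip_depth behind it (manip.grip_depth is the distance from the TCP to the grasp point, in m); y points along the fingers, x is the direction in which the jaws open and shut, and the axes are right-handed (so a half turn about y gives the same grasp; the last joint's range is limited). The gripper opens to 85 mm and grips with 20 to 120 N. Pads are 22 mm wide; open, the fingers measure 114 mm over their backs; the gripper's body (76 mm by 85 mm) begins 54 mm behind the grasp point. The pads swing forward as they close: fully open they stand 13 mm farther back than shut.
Start: joints at [1.114, 0.126, -0.04, 1.405, 0, 1.571], TCP at [0.232, 0.471, 0.231] pointing down, gripper open.
Joint ranges: [-2.72, 2.72], [-0.95, 1.95], [-1.27, 1.35], [-1.78, 2.02], [-1.46, 1.47], [-3.14, 3.14]. Speed limits (rad/s): [2.39, 2.39, 3.01, 3.14, 3.14, 3.14].

## Interface

Orientations are given as a rotation vector (axis times angle).
In Python, from rig import manip, fingers, monitor, optics gives the robot as it stands. Calls block until the motion is done:
- manip.move_ptp(position, orientation): joint-space move of the TCP to a pose.
- manip.move_straight(position, rotation=None, vel=0.15, f_stop=None): straight line of the TCP; rotation=None keeps the orientation; vel is the mean speed in m/s. With f_stop (N) it stops when the force on the tool has changed by that much, and returns True; else False.
- manip.move_joints(angles): joint-space move.
- fingers.command_gripper(opening, grasp_force=None): opening from 0.0 (shut) to 1.0 (fully open); grasp_force is the grip in N (None keeps the last); returns when the fingers have stopped.
- manip.wait(seconds).
- manip.solve_ik(position, orientation): joint angles nearest the present ones, or None.
- monitor.observe(): the state.
- optics.snapshot(name): name is "scene" or "top" or "wrist"; returns a dict with "image" (420x560x3 uint8, red, green, blue), "K" (3x3 intrinsics, pixels), "camera_from_world" (4x4, takes a point from world to camera coordinates). Camera axes: x right, y up, looking along -z (the intrinsics and any distortion apply to the point x, -y, -z); pixel columns grow to the right and rows downward; lengths in m; the calibration is good to about 2 mm. A picture is of the moment at which its call begins. There is no depth.
A pose or a line that the arm cannot do raises manip.PlanningError and nothing moves.
- manip.close_job(): hands the job in, once; it reports no verdict.
The state is a dict: "time": time; "joints": joint angles; "qd": joint speeds; "joint_torque": joint torques, N m; "tool_pos": TCP position; "tcp_rot": TCP orientation; "ft_force": force on the tool from outside, world axes, zero at the start; "wrist_torque": the same for the moment, N m; "grip_width": opening from 0.0 (shut) to 1.0 (fully open).
Only numpy, scipy, OpenCV 4.12 (cv2) and the standard library are available. Lean on these libraries where they do the work, as an engineer would, in place of code of your own. Each camera call takes 0.05 s, during which the arm holds its last target.

## Working session

There is one attempt and no reset: what is moved stays moved. The work goes in short steps, each a Python script; the robot and the scene stay as the last script left them, time stands still between calls to the robot, and variables do not carry over. Pictures are saved under pics/ and viewed, and the job is handed in when it is done.

```bash
mkdir -p pics; ls
python3 - <<'E'
from rig import manip, fingers, monitor, optics
import cv2
for n in ["scene","top","wrist"]:
    s=optics.snapshot(n); cv2.imwrite(f"pics/{n}0.png",s["image"][:,:,::-1]); print(n,s["K"],s["camera_from_world"],[k for k in s])
print(monitor.observe(), manip.grip_depth)
E
```

```text
pics
scene [[543.95193664   0.         290.79456342]
 [  0.         543.95193664 206.55017459]
 [  0.           0.           1.        ]] [[ 0.70867599 -0.70532313 -0.01725204 -0.39423561]
 [ 0.33517898  0.31505406  0.88791666 -0.25637861]
 [-0.62083283 -0.63502773  0.45968073 -0.67044059]
 [ 0.          0.          0.          1.        ]] ['image', 'K', 'camera_from_world']
top [[454.86734401   0.         267.35453573]
 [  0.         454.86734401 213.2825089 ]
 [  0.           0.           1.        ]] [[-0.01284251 -0.99975817 -0.01785159  0.01780297]
 [ 0.99847396 -0.0137809   0.05347739 -0.53574211]
 [-0.05371047 -0.01713756  0.99840948 -0.89241741]
 [ 0.          0.          0.          1.        ]] ['image', 'K', 'camera_from_world']
wrist [[308.16917512   0.         280.72360678]
 [  0.         308.16917512 213.84177326]
 [  0.           0.           1.        ]] [[ 0.44120345  0.89740612 -0.00132891 -0.52538108]
 [-0.86157214  0.42317071 -0.28039258  0.03684864]
 [-0.25106366  0.12485513  0.95988449 -0.37818271]
 [ 0.          0.          0.          1.        ]] ['image', 'K', 'camera_from_world']
{'time': 0.15, 'joints': array([ 1.11399477e+00,  1.26276629e-01, -4.03191803e-02,  1.40537811e+00,
       -7.32491507e-05,  1.57078313e+00]), 'qd': array([-0.00046383, -0.00057565,  0.00459554,  0.00117028, -0.00124864,
       -0.00060839]), 'joint_torque': array([-3.55734164e-04, -4.36269629e+01,  3.53152156e+01,  1.34722426e-02,
       -7.89325895e-05, -4.31309218e-05]), 'tool_pos': array([0.23146264, 0.47090935, 0.2307149 ]), 'tcp_rot': array([-1.39203075, -0.86579704,  0.86737216]), 'ft_force': array([-0.47256318, -0.00226755,  0.93327159]), 'wrist_torque': array([-0.01663015, -0.02275344,  0.04162079]), 'grip_width': 0.9967320231656366} 0.0187
```

View pics/scene0.png

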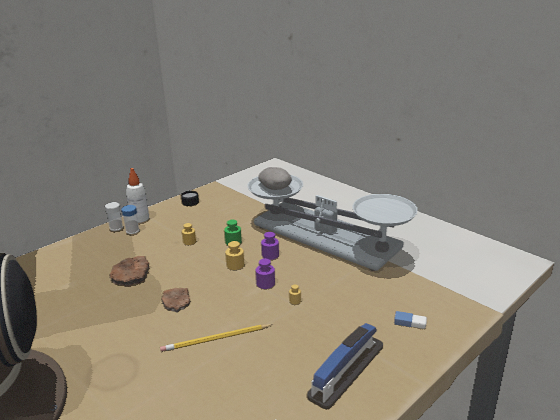

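View pics/top0.png

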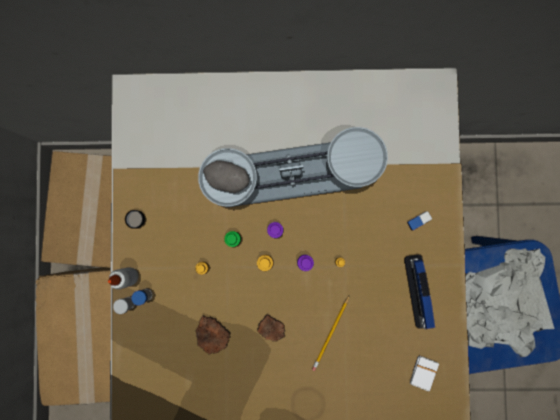

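View pics/wrist0.png

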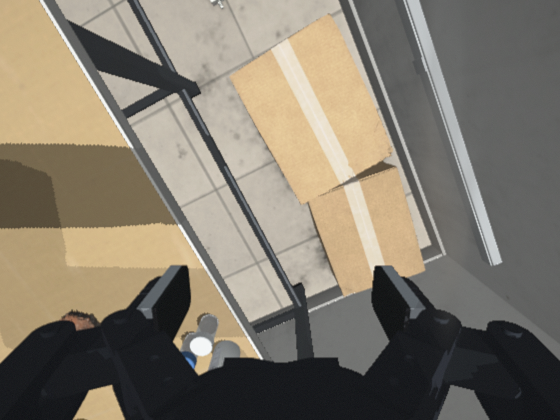

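```bash
cat > h.py <<'E'
import numpy as np, cv2
from rig import manip, fingers, monitor, optics
from scipy.spatial.transform import Rotation as R
def ray(s,u,v):
    K=s["K"];T=s["camera_from_world"]
    d=np.array([(u-K[0,2])/K[0,0],-(v-K[1,2])/K[1,1],-1.])
    return -T[:3,:3].T@T[:3,3], T[:3,:3].T@d
def onz(s,u,v,z):
    c,d=ray(s,u,v); return c+d*(z-c[2])/d[2]
def proj(s,p):
    q=s["camera_from_world"]@np.append(p,1); K=s["K"]
    return np.array([K[0,0]*q[0]/-q[2]+K[0,2], K[1,1]*-q[1]/-q[2]+K[1,2]])
def tri(obs):
    A=np.zeros((3,3));b=np.zeros(3)
    for c,d in obs:
        d=d/np.linalg.norm(d);P=np.eye(3)-np.outer(d,d);A+=P;b+=P@c
    p=np.linalg.solve(A,b)
    return p
def blobs(im,lo,hi,amin=30):
    m=cv2.inRange(cv2.cvtColor(im,cv2.COLOR_RGB2HSV),lo,hi)
    n,l,st,ce=cv2.connectedComponentsWithStats(m)
    return [(st[i],ce[i],l==i) for i in range(1,n) if st[i][4]>=amin]
def down(a):  # jaw axis at angle a in xy-plane, tool y down
    x=np.array([np.cos(a),np.sin(a),0]);y=np.array([0,0,-1.]);z=np.cross(x,y)
    return R.from_matrix(np.c_[x,y,z]).as_rotvec()
def save(n,s): cv2.imwrite(f"pics/{n}.png",s["image"][:,:,::-1])
E
python3 - <<'E'
from h import *
for n in ["scene","top"]:
    s=optics.snapshot(n); hsv=cv2.cvtColor(s["image"],cv2.COLOR_RGB2HSV)
    for p in ([(265,263),(202,268),(340,262),(300,320)] if n=="top" else [(235,260),(189,238),(295,297),(200,290)]): print(n,p,hsv[p[1],p[0]])
    for st,ce,m in blobs(s["image"],(17,170,90),(30,255,255)):
        print(n,st,ce.round(1), onz(s,*ce,0.015).round(4))
s=optics.snapshot("top")
hsv=cv2.cvtColor(s["image"],cv2.COLOR_RGB2HSV); print(hsv[157,330:395:4].tolist(), hsv[100,330],hsv[200,330])
E
```

```text
scene (235, 260) [ 19 134 124]
scene (189, 238) [ 20 136 122]
scene (295, 297) [ 20 129 125]
scene (200, 290) [ 19  80 176]
top (265, 263) [ 21 194 217]
top (202, 268) [ 21 194 214]
top (340, 262) [ 21 192 215]
top (300, 320) [ 18 119 137]
top [257 255  16  16 209] [264.5 262.5] [0.4384 0.0175 0.015 ]
top [335 258  10   9  72] [339.7 261.9] [ 0.4378 -0.131   0.015 ]
top [196 262  12  12 124] [201.5 267.6] [0.4297 0.1428 0.015 ]
top [316 303  31  59 241] [331.2 331.8] [ 0.3015 -0.1115  0.015 ]
[[98, 28, 138], [99, 27, 178], [99, 23, 175], [101, 25, 174], [98, 26, 174], [101, 25, 176], [99, 25, 176], [101, 25, 176], [100, 26, 175], [100, 27, 172], [99, 25, 171], [99, 26, 167], [101, 26, 167], [101, 27, 160], [99, 25, 135], [30, 11, 170], [30, 12, 171]] [ 35   9 169] [ 20 124 136]
```

Run:
```python
from h import *
s=optics.snapshot("top"); im=s["image"]
crop=cv2.resize(im[110:230,180:400],None,fx=3.5,fy=3.5,interpolation=cv2.INTER_CUBIC)
g=cv2.cvtColor(crop,cv2.COLOR_RGB2GRAY)
c=cv2.HoughCircles(g,cv2.HOUGH_GRADIENT,1,200,param1=80,param2=30,minRadius=85,maxRadius=115)
for x,y,r in (c[0] if c is not None else []):
    cv2.circle(crop,(int(x),int(y)),int(r),(255,0,0),1); u,v=x/3.5+180-.36,y/3.5+110-.36
    print(u,v,r/3.5,onz(s,u,v,.102),onz(s,u,v,.08))
cv2.imwrite("pics/hc.png",crop[:,:,::-1])
```

```text
227.21143 176.9257 25.428572 [0.59818595 0.08104803 0.102     ] [0.60117046 0.0833591  0.08      ]
356.92572 157.21143 29.428572 [ 0.63043025 -0.15397826  0.102     ] [ 0.634282   -0.15798845  0.08      ]
```

View pics/hc.png

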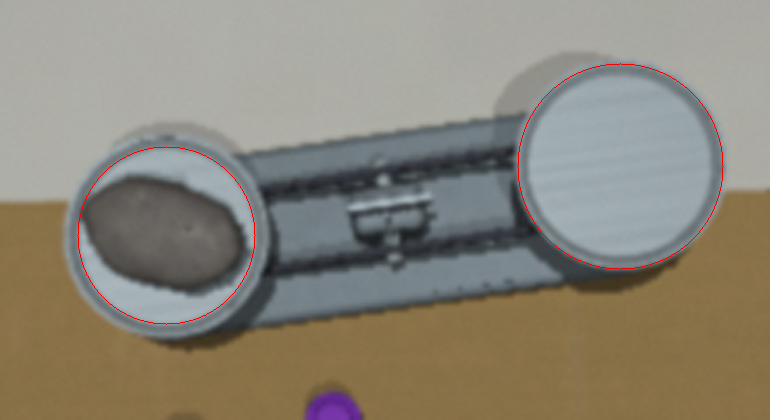

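Run:
```python
from h import *
o=monitor.observe(); print(R.from_rotvec(o["tcp_rot"]).as_matrix().round(2))
p=np.array([.4384,.0175,0]); best=None
for a in (np.pi/2,-np.pi/2):
    q=manip.solve_ik(p+[0,0,.13],down(a)); print(a,q)
    if q is not None and (best is None or abs(q-o["joints"]).max()<best[0]): best=(abs(q-o["joints"]).max(),a)
    print(manip.solve_ik(np.array([.652,-.151,.11]),down(a+.117)))
print(best); a=best[1]
fingers.command_gripper(.6)
manip.move_ptp(p+[0,0,.13],down(a))
o=monitor.observe(); print(o["time"],o["tool_pos"],o["grip_width"],o["ft_force"])
s=optics.snapshot("wrist"); save("w1",s)
for w in ("wrist","scene","top"):
    s=optics.snapshot(w)
    for lo in [(17,115,70)]:
      for st,ce,m in blobs(s["image"],lo,(27,255,255),60): print(w,st,ce.round(1), onz(s,*ce,.02).round(4))
for q in [(.4384,.0175,.02),(.4297,.1428,.018)]: print(proj(optics.snapshot("wrist"),q),proj(optics.snapshot("scene"),q))
```

```text
[[ 0.44 -0.   -0.9 ]
 [ 0.9  -0.    0.44]
 [-0.   -1.    0.  ]]
1.5707963267948966 [ 0.0398967  -0.01570086 -0.41292574  1.17357145  0.          0.0398967 ]
[-0.22758281  0.42103701  0.08230439  1.23206371  0.         -0.34458281]
-1.5707963267948966 [ 0.0398967  -0.01570086 -0.41292574  1.17357145  0.         -3.10169595]
[-0.22758281  0.42103701  0.08230439  1.23206371  0.          2.79700984]
(np.float64(1.5309332235427313), 1.5707963267948966)
2.6333 [0.43863308 0.01799439 0.13019641] 0.60109790909669 [-0.02247863  0.38524231 -0.55175551]
wrist [  87    0   46  115 1270] [109.1  55.3] [ 0.3199 -0.1085  0.02  ]
wrist [407 185  42  33 921] [427.  201.4] [0.4312 0.1421 0.02  ]
wrist [ 264  190   38   44 1289] [282.2 211.8] [0.4404 0.0201 0.02  ]
wrist [ 97 197  33  25 593] [112.9 209.2] [ 0.4381 -0.1237  0.02  ]
scene [182 223  14  22 237] [188.4 234.4] [0.426  0.1393 0.02  ]
scene [226 241  18  29 426] [234.3 256.2] [0.437  0.0188 0.02  ]
scene [289 285  12  20 180] [294.8 294.8] [ 0.431  -0.1351  0.02  ]
scene [174 325  88  24 476] [216.7 336.3] [ 0.2871 -0.1241  0.02  ]
top [  42  152   45  112 3653] [ 63.8 207.4] [0.553  0.4173 0.02  ]
top [  93  157   18  111 1309] [103.2 219.9] [0.527  0.3379 0.02  ]
top [  114   165   353   255 41160] [337.  274.8] [ 0.4129 -0.1246  0.02  ]
top [ 113  269   60  151 6973] [143.5 354.8] [0.2614 0.2567 0.02  ]
top [  90  270   20  131 2158] [100.5 331.4] [0.3074 0.3419 0.02  ]
top [  37  273   41  132 4702] [ 56.7 340.4] [0.2907 0.4284 0.02  ]
[279.25597995 209.72482293] [235.37027726 256.17180679]
[427.30418019 199.40674432] [189.0332749  233.96061711]
```

View pics/w1.png

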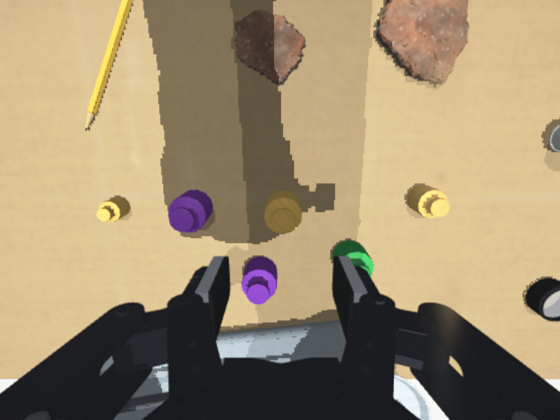

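The wrist view shows the large brass weight at (282,212), middle one at (430,202), small one at (110,210); the purple and green look-alikes clear the jaw line. All views agree within 2–3 mm, so I grasp.

Run:
```python
from h import *
p=np.array([.4387,.0183,0]); a=np.pi/2
manip.move_straight(p+[0,0,.007],down(a),vel=.1,f_stop=12)
print(monitor.observe()["tool_pos"])
fingers.command_gripper(.0,25)
o=monitor.observe(); print(o["time"],o["tool_pos"],o["grip_width"],o["ft_force"])
manip.move_straight(p+[0,0,.17],vel=.12)
manip.wait(.2)
o=monitor.observe(); print(o["time"],o["tool_pos"],o["grip_width"],o["ft_force"])
save("w2",optics.snapshot("wrist")); save("s2",optics.snapshot("scene"))
```

```text
[0.43922775 0.01831955 0.00758195]
4.7167 [0.43921613 0.01847892 0.00769841] 0.359918477088199 [-1.10407543  0.63421075  5.44150205]
6.425 [0.43843734 0.01828551 0.16953492] 0.3594442455781339 [ 0.66920147 -0.21649682 -2.42001855]
```

View pics/w2.png

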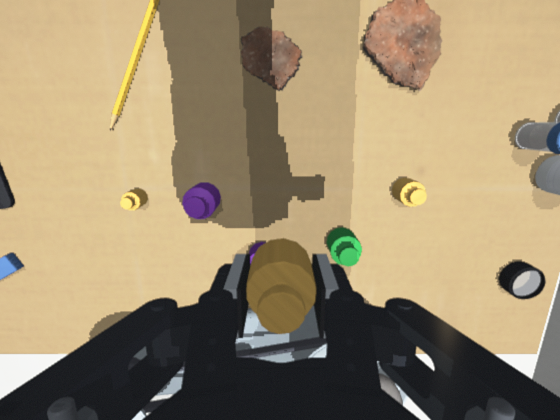

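View pics/s2.png

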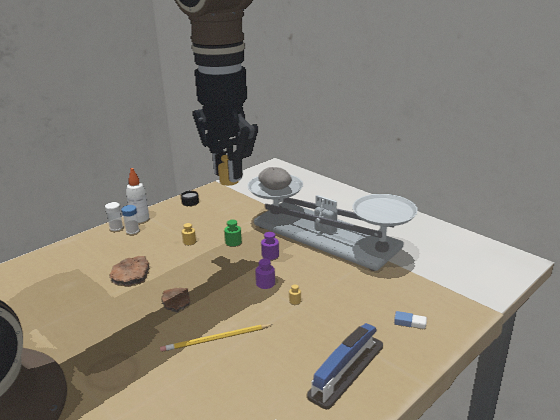

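Run:
```python
from h import *
s=optics.snapshot("scene"); o=monitor.observe(); t=o["tool_pos"]
for st,ce,m in blobs(s["image"],(15,115,40),(27,255,255),40): print(st,ce.round(1))
for dz in (-.0095,-.0077,-.004,.0065,.0215,.0365): print(dz,proj(s,t+[0,0,dz]))
cv2.imwrite("pics/c2.png",cv2.resize(s["image"][130:210,180:280,::-1],None,fx=7,fy=7,interpolation=cv2.INTER_NEAREST))
```

```text
[218 155  20  30 270] [224.2 171.2]
[182 223  14  22 234] [188.4 234.5]
[289 285  12  20 185] [294.7 294.7]
[174 325  89  24 475] [216.6 336.4]
-0.0095 [229.62546833 182.61335978]
-0.0077 [229.54874435 181.60274366]
-0.004 [229.39057989 179.51938509]
0.0065 [228.93837995 173.56296087]
0.0215 [228.28364019 164.93866135]
0.0365 [227.61839556 156.17599052]
```

View pics/c2.png

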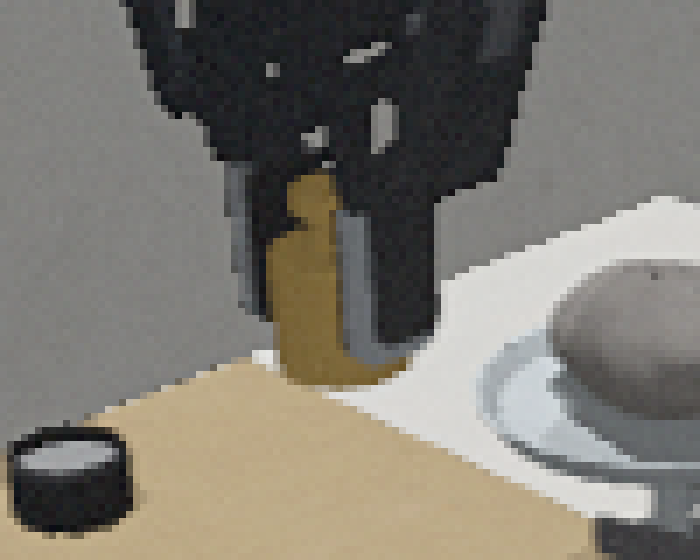

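```bash
cat >> h.py <<'E'
C=np.array([.6304,-.1540,0]); X=np.array([.9932,.1166,0]); A=np.pi/2+.117
E
python3 - <<'E'
from h import *
s=optics.snapshot("scene")
for r in (.055,): 
    P=np.array([proj(s,C+[r*np.cos(t),r*np.sin(t),.102]) for t in np.linspace(0,6.28,60)]); im=s["image"].copy()
    cv2.polylines(im,[P.round().astype(int)],True,(255,0,0),1)
cv2.imwrite("pics/c3.png",cv2.resize(im[180:280,320:440,::-1],None,fx=6,fy=6,interpolation=cv2.INTER_NEAREST))
p=C+.0215*X
manip.move_ptp(p+[0,0,.17],down(A))
manip.move_straight(p+[0,0,.115],vel=.1)
manip.wait(.3); o=monitor.observe(); print(o["time"],o["tool_pos"],o["ft_force"])
save("w3",optics.snapshot("wrist")); save("s3",optics.snapshot("scene"))
E
```

```text
8.6833 [ 0.6520866  -0.1515904   0.11562788] [-0.05443974 -0.27011447 -1.44035886]
```

View pics/c3.png

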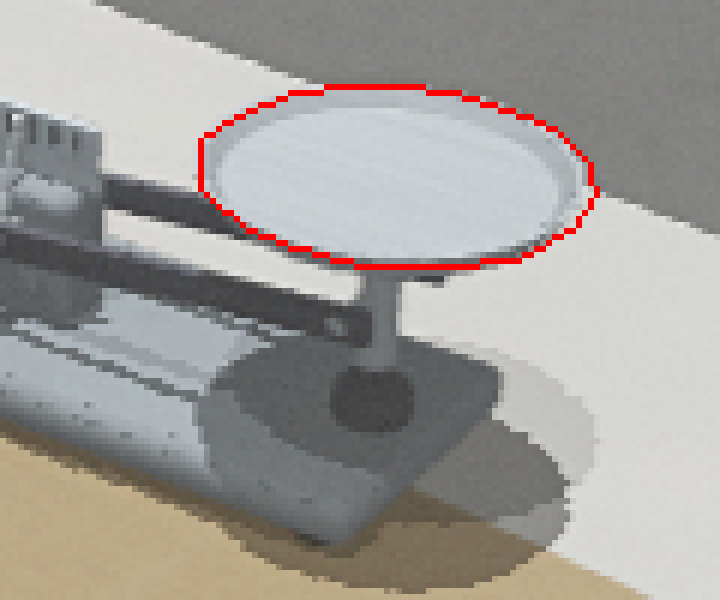

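View pics/w3.png

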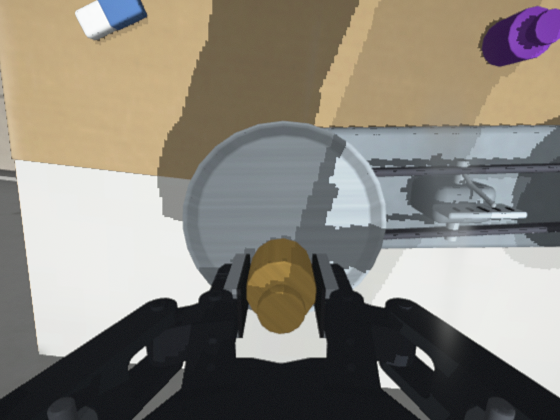

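View pics/s3.png

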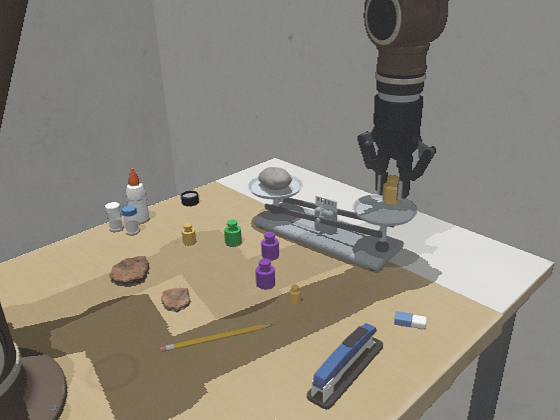

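The predicted rim coincides with the pan in the scene view, and the weight hangs upright over the pan's far half. I lower it now.

Run:
```python
from h import *
p=C+.0215*X
print(manip.move_straight(p+[0,0,.1035],vel=.025,f_stop=2.0))
o=monitor.observe(); print(o["time"],o["tool_pos"],o["ft_force"]); z=o["tool_pos"][2]
s=optics.snapshot("scene"); cv2.imwrite("pics/c4.png",cv2.resize(s["image"][150:280,240:440,::-1],None,fx=4,fy=4,interpolation=cv2.INTER_NEAREST))
```

```text
False
9.3917 [ 0.65164769 -0.15146533  0.10366558] [ 0.64987659  0.83987859 -1.29220047]
```

View pics/c4.png

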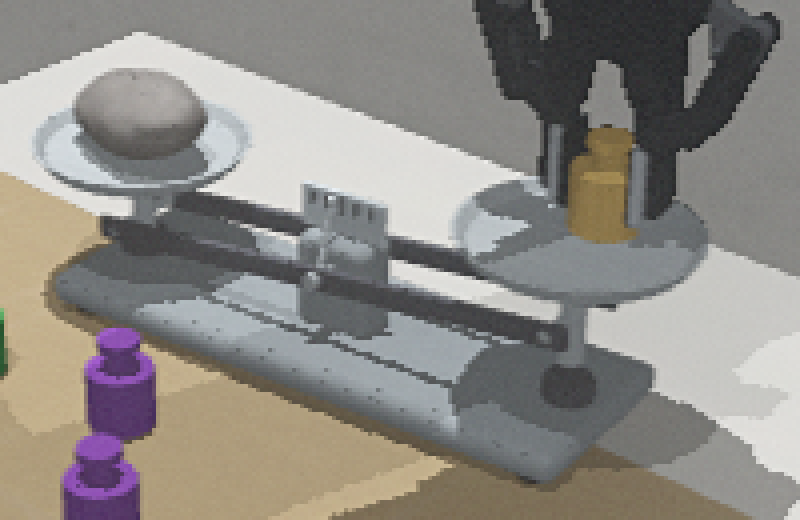

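Run:
```python
from h import *
p=C+.0215*X
for z in (.1025,.1018):
    r=manip.move_straight(p+[0,0,z],vel=.01,f_stop=1.5); manip.wait(.15)
    o=monitor.observe(); print(r,o["time"],o["tool_pos"],o["ft_force"])
    if r or o["ft_force"][2]>-.4: break
```

```text
False 9.8417 [ 0.65175268 -0.15148625  0.10266406] [-0.48499953 -0.73422277  0.59161328]
```

Run:
```python
from h import *
p=C+.0215*X
fingers.command_gripper(.46)
manip.wait(.2)
manip.move_straight(p+[0,0,.125],vel=.06)
manip.move_straight(p+[0,0,.19],vel=.15)
o=monitor.observe(); print(o["time"],o["tool_pos"],o["ft_force"],o["grip_width"])
save("w5",optics.snapshot("wrist"));s=optics.snapshot("scene"); cv2.imwrite("pics/c5.png",cv2.resize(s["image"][150:280,240:440,::-1],None,fx=4,fy=4,interpolation=cv2.INTER_NEAREST))
```

```text
11.4 [ 0.65161044 -0.15146306  0.18918684] [ 0.1218232  -0.01066788 -1.23187532] 0.4595803852379168
```

View pics/c5.png

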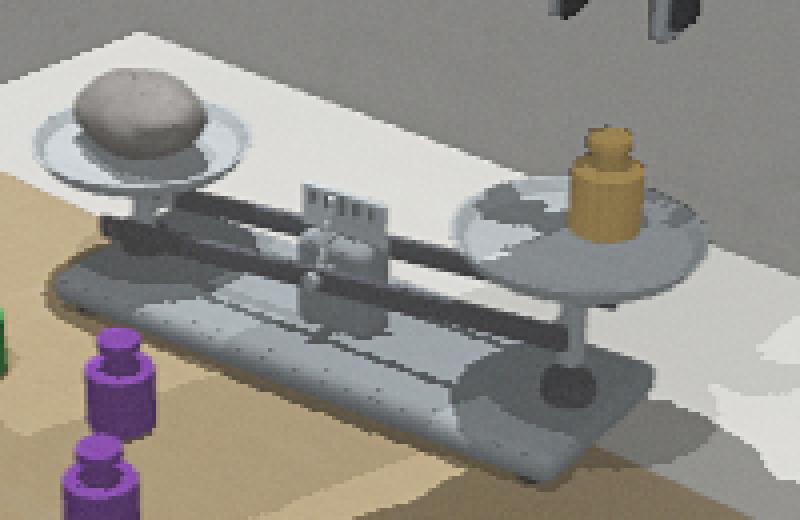

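View pics/w5.png

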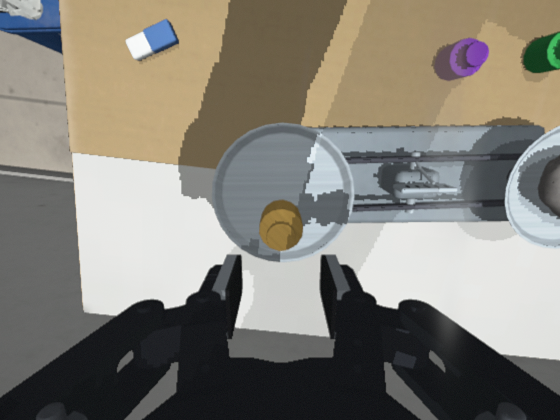

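The 200 g stands upright in the pan (wrist view 281,225; pan centre 284,192). Next is the 100 g.

Run:
```python
from h import *
p=np.array([.4303,.1424,0]); a=np.pi/2
manip.move_ptp(p+[0,0,.12],down(a))
fingers.command_gripper(.5)
s=optics.snapshot("wrist"); save("w6",s)
for st,ce,m in blobs(s["image"],(17,115,70),(27,255,255),100): print(st,ce.round(1),onz(s,*ce,.018).round(4))
o=monitor.observe(); print(o["time"],o["tool_pos"],o["ft_force"],o["grip_width"])
```

```text
[269 195  30  36 857] [283.3 212.7] [0.4312 0.1448 0.018 ]
13.1667 [0.43089363 0.14203369 0.12001192] [ 0.54768516  0.72777601 -0.10042895] 0.4988127632101879
```

View pics/w6.png

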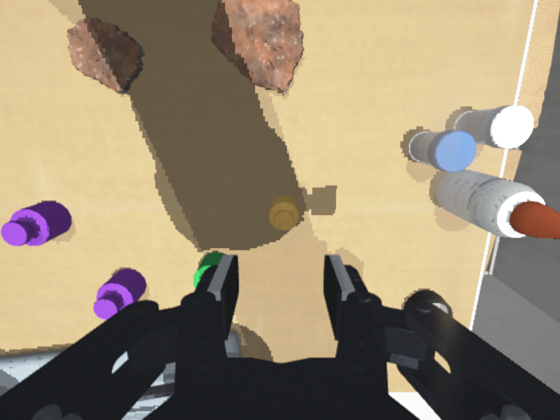

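The 100 g is at (283,212), centred on the jaws (282); grasping.

Run:
```python
from h import *
p=np.array([.4307,.1432,0])
manip.move_straight(p+[0,0,.0065],vel=.1,f_stop=12)
fingers.command_gripper(.0,25)
o=monitor.observe(); print(o["time"],o["tool_pos"],o["grip_width"],o["ft_force"])
manip.move_straight(p+[0,0,.19],vel=.15)
q=C-.0225*X
manip.move_ptp(q+[0,0,.19],down(A))
manip.move_straight(q+[0,0,.118],vel=.1)
manip.wait(.3); o=monitor.observe(); print(o["time"],o["tool_pos"],o["ft_force"],o["grip_width"])
save("w7",optics.snapshot("wrist"));s=optics.snapshot("scene"); cv2.imwrite("pics/c7.png",cv2.resize(s["image"][150:280,240:440,::-1],None,fx=4,fy=4,interpolation=cv2.INTER_NEAREST))
```

```text
14.7417 [0.43118694 0.14339694 0.0072122 ] 0.2763693903779416 [-0.44866067  0.03290795  6.78327504]
18.5917 [ 0.60831631 -0.15670122  0.11852332] [-0.13039616  0.4679445  -0.35647911] 0.27416264452668504
```

View pics/c7.png

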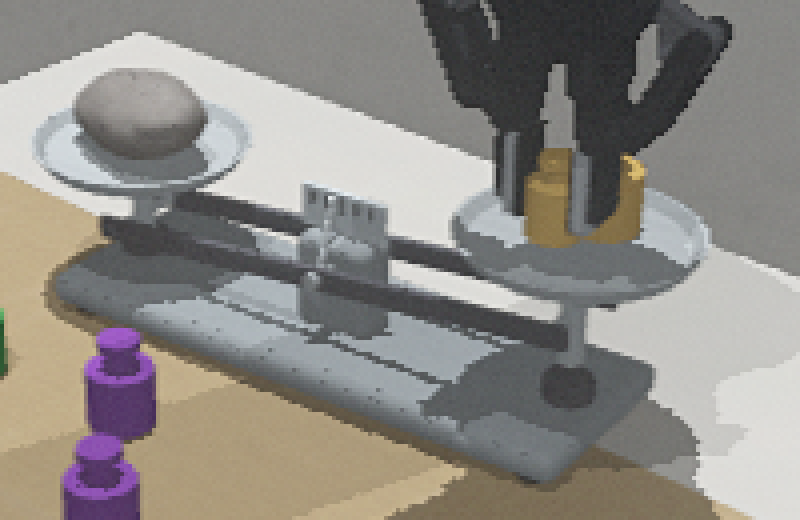

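View pics/w7.png

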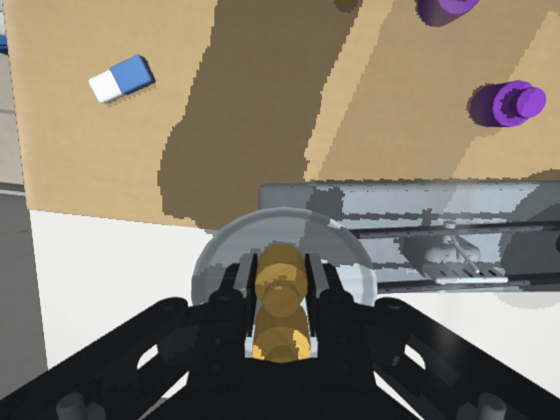

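Run:
```python
from h import *
q=C-.0225*X
manip.move_straight(q+[0,0,.105],vel=.04,f_stop=4)
for z in (.1015,.098,.0945,.0925):
    r=manip.move_straight(q+[0,0,z],vel=.012,f_stop=4); manip.wait(.2)
    o=monitor.observe(); print(r,o["time"],o["tool_pos"],o["ft_force"])
    if r: break
save("w8",optics.snapshot("wrist"));s=optics.snapshot("scene"); cv2.imwrite("pics/c8.png",cv2.resize(s["image"][150:280,240:440,::-1],None,fx=4,fy=4,interpolation=cv2.INTER_NEAREST))
```

```text
False 19.8083 [ 0.60811296 -0.15664817  0.10160968] [ 0.16269364 -0.08182988 -0.03926999]
False 20.45 [ 0.60796079 -0.15660936  0.097974  ] [ 0.00401501  0.69114369 -0.26059791]
False 21.0917 [ 0.60804263 -0.15661073  0.09450701] [-1.44632944  0.3573512   0.37881635]
False 21.6083 [ 0.60807902 -0.1566534   0.09254604] [ 0.10402976 -0.26710455  0.19958904]
```

View pics/c8.png

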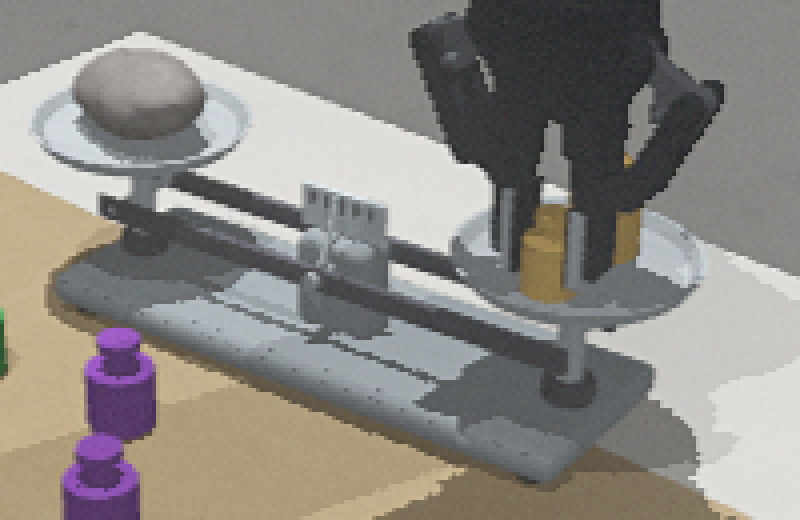

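The pan has followed the weight down and the beam is nearly level; the 100 g stands in the pan beside the 200 g. I release.

Run:
```python
from h import *
q=C-.0225*X
fingers.command_gripper(.38)
manip.wait(.4)
manip.move_straight(q+[0,0,.115],vel=.05)
manip.move_straight(q+[0,0,.20],vel=.15)
o=monitor.observe(); print(o["time"],o["tool_pos"],o["ft_force"],o["grip_width"])
for k in range(2):
    s=optics.snapshot("scene"); cv2.imwrite(f"pics/c9{k}.png",cv2.resize(s["image"][150:280,240:440,::-1],None,fx=4,fy=4,interpolation=cv2.INTER_NEAREST)); manip.wait(.8)
save("w9",optics.snapshot("wrist"))
```

```text
23.675 [ 0.60775841 -0.15655131  0.19899634] [-0.45699307  0.26107561 -0.90860149] 0.3813882661639549
```

View pics/c91.png

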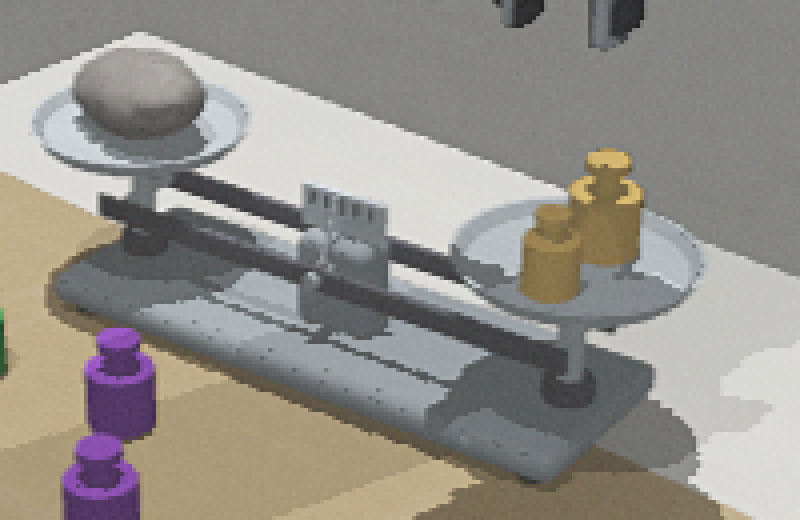

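View pics/w9.png

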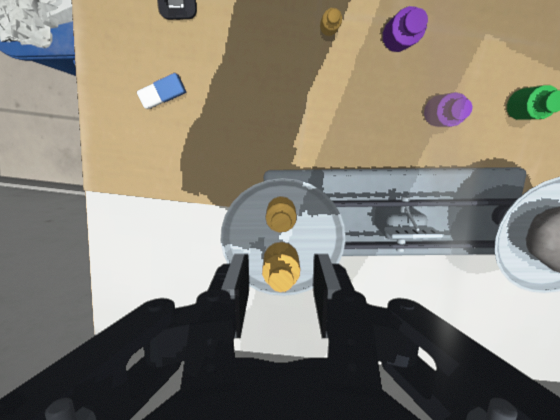

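Both weights stand upright side by side (wrist 281,213 and 281,267), small weight still standing at (331,19). Now a check that the beam is level and steady.

Run:
```python
from h import *
s=optics.snapshot("scene"); im=s["image"].copy()
a=cv2.imread("pics/c90.png").astype(int);b=cv2.imread("pics/c91.png").astype(int)
d=abs(a-b).max(2); print("diff beam region",d[170:480,:].max(), d[170:480].mean())
S=C+.24*np.array([-.1166,.9932,0])
big=cv2.resize(im[150:250,240:440],None,fx=4,fy=4,interpolation=cv2.INTER_NEAREST)
for c in (C,S):
  P=np.array([proj(s,c+[.055*np.cos(t),.055*np.sin(t),.091]) for t in np.linspace(0,6.28,80)])
  cv2.polylines(big,[((P-[240,150]+.5)*4).round().astype(int)],True,(255,0,0),1)
cv2.imwrite("pics/lev.png",big[:,:,::-1]); print(monitor.observe()["time"])
```

```text
diff beam region 74 2.3887741935483873
25.475
```

View pics/lev.png

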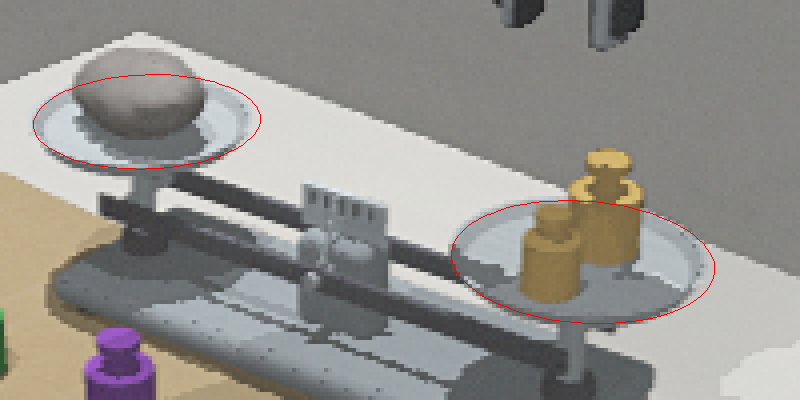

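Both pans' rims fit a rim height of 91 mm (floor 85) to within a pixel, so the beam is level and settled. Handing in.

Run:
```python
from h import *
manip.wait(.5); s=optics.snapshot("scene"); save("end",s)
b=cv2.imread("pics/c91.png").astype(int); a=cv2.resize(s["image"][150:280,240:440,::-1],None,fx=4,fy=4,interpolation=cv2.INTER_NEAREST).astype(int)
print((abs(a-b).max(2)[170:480]>40).sum()/16, monitor.observe()["time"])
manip.close_job()
```

```text
0.0 26.025
the job is handed in; nothing more can be done
```

View pics/end.png

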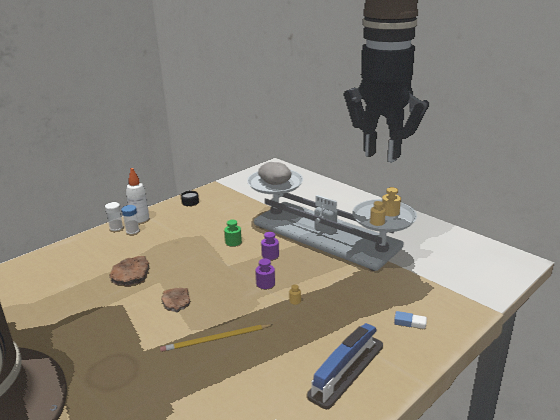

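I set the 200 g weight in the far half of the empty pan. I then lowered the 100 g weight into the near half, easing the pan down almost to level before letting go. The job was handed in at about 26 s.

- **Placement:** the last pictures show both weights upright side by side. The stone is still in its pan, the 50 g weight is still standing on the table, and the gripper is clear above everything.
- **Level:** both pan rims match the height for a level beam to within about a pixel (about 1.5 mm). That is as fine as the cameras can resolve.
- **Steadiness:** an early picture comparison, about 0.8 s apart just after the arm withdrew, showed some differences (up to 74 grey levels, mean 2.4). I did not trace these; the beam may still have been settling or the arm's shadow moving. The last comparison, just before hand-in, showed no change in the balance.
- **Position:** the drawn pan outlines were about 2 pixels off sideways from the pictured rims, within the calibration tolerance.

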